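Switch the relay tester on in order

TASK

Switch on the relay tester by pressing its loose push-switches down, in this order: first the yellow key, then the green, then the blue, each lightly and all the way, so that it stays down. Leave the red stop key up, do not pick up or push the switch boxes about, and leave everything else on the desk where it is.

Things in the scene. Friction and masses are not known exactly. Their poses are not given: they have to be found in the camera images.
- yellow_box: loose round grey switch box carrying the yellow key, 64 mm across, 0.35 kg, its collar 26 mm high; origin at the centre of its underside, z up
- yellow_top (a point): centre of the top of the yellow key, a flat round cap 36 mm across in the middle of its box; untouched it is 40 mm above the desk, 14 mm proud of the collar; moves with the key
- yellow_key (a joint): how far the yellow key is pushed down, m: 0 up, 0.009 fully down (top then 31 mm above the desk, still 5 mm proud of the collar). It slides straight down against a steady drag of about 2.5 N, no spring and no click, stays where it is pushed, and has a firm end; there the cap on it, held up by a spring, still gives way by up to 4.5 mm (4 N to begin, then 2 N per mm) and rises again when let go
- green_box: loose round grey switch box carrying the green key, 64 mm across, 0.35 kg, its collar 26 mm high; origin at the centre of its underside, z up
- green_top (a point): centre of the top of the green key, a flat round cap 36 mm across in the middle of its box; untouched it is 40 mm above the desk, 14 mm proud of the collar; moves with the key
- green_key (a joint): how far the green key is pushed down, m: 0 up, 0.009 fully down (top then 31 mm above the desk, still 5 mm proud of the collar). It slides straight down against a steady drag of about 2.5 N, no spring and no click, stays where it is pushed, and has a firm end; there the cap on it, held up by a spring, still gives way by up to 4.5 mm (4 N to begin, then 2 N per mm) and rises again when let go
- blue_box: loose round grey switch box carrying the blue key, 64 mm across, 0.35 kg, its collar 26 mm high; origin at the centre of its underside, z up
- blue_top (a point): centre of the top of the blue key, a flat round cap 36 mm across in the middle of its box; untouched it is 40 mm above the desk, 14 mm proud of the collar; moves with the key
- blue_key (a joint): how far the blue key is pushed down, m: 0 up, 0.009 fully down (top then 31 mm above the desk, still 5 mm proud of the collar). It slides straight down against a steady drag of about 2.5 N, no spring and no click, stays where it is pushed, and has a firm end; there the cap on it, held up by a spring, still gives way by up to 4.5 mm (4 N to begin, then 2 N per mm) and rises again when let go
- red_box: loose round grey switch box carrying the red key, 64 mm across, 0.35 kg, its collar 26 mm high; origin at the centre of its underside, z up
- red_top (a point): centre of the top of the red key, a flat round cap 36 mm across in the middle of its box; untouched it is 40 mm above the desk, 14 mm proud of the collar; moves with the key
- red_key (a joint): how far the red key is pushed down, m: 0 up, 0.009 fully down (top then 31 mm above the desk, still 5 mm proud of the collar). It slides straight down against a steady drag of about 2.5 N, no spring and no click, stays where it is pushed, and has a firm end; there the cap on it, held up by a spring, still gives way by up to 4.5 mm (4 N to begin, then 2 N per mm) and rises again when let go
- flux_tub: blue tub with cyan screw lid, 49 mm across and 48 mm tall, standing; bystander; origin at the centre of its underside
- side_cutters: side cutters with red handles, 79 x 111 x 12 mm, lying; bystander; origin at the centre of its underside
- screwdriver_teal: screwdriver with teal handle, 57 x 135 x 20 mm, lying; bystander; origin at the centre of its underside
- eraser: blue and white eraser, 34 x 44 x 12 mm; bystander; origin at the centre of its underside
- usb_stick: black USB stick, 42 x 47 x 9 mm, lying; bystander; origin at the centre of its underside
- multimeter: red multimeter on its back, 158 x 115 x 48 mm; bystander; origin at the centre of its underside
- circuit_board: green relay board, 63 x 77 x 15 mm, fixed on the desk; bystander; origin at the centre of its underside
Not all that is in view belongs to the job. What is shaped like the yellow_box but orange or purple is not meant.

How it is judged:
By the outcome, as a careful person would: the job done as asked, in the order asked, and still so for the second after the job is handed in, with the robot touching nothing.
It also fails if it takes over 48 s, if anything falls off the work surface, if the arm or the gripper's body presses on something with over 40 N, if the wrist force passes 120 N, or if a joint passes its speed limit or range.

ROBOT

A 6-joint arm with a two-finger parallel gripper is mounted at the origin on a cart in front of the work surface, level with it; the furniture and walls round the work are solid. World frame = base frame: x ahead of the robot, y to its left, z up, the work surface at z = 0. Lengths are in m, angles in degrees, forces in N, time in s.
With the tool pointing down it reaches from about 0.3 to 0.775 m from the base axis. Payload 14.6 kg.
Tool frame: the origin (TCP) lies midway between the tips of the shut fingers; the grasp point (between the pads) lies 19 mm behind it (ctrl.grip_point_offset is the distance from the TCP to the grasp point, in m); z points along the fingers, y is the direction in which the jaws open and shut (so a half turn about z gives the same grasp; the last joint's range is limited). The gripper opens to 85 mm and grips with 20 to 120 N. Pads are 22 mm wide; open, the fingers measure 114 mm over their backs; the gripper's body (76 mm by 85 mm) begins 54 mm behind the grasp point. The pads swing forward as they close: fully open they stand 13 mm farther back than shut.
Start: joints at [-77.212, 17.183, 87.147, -0, 75.671, -3.816], TCP at [0.157, -0.527, 0.231] pointing down, gripper open.
Joint ranges: [-173.82, 173.82], [-45.26, 126.66], [13.44, 144.39], [-59.66, 239.66], [0, 175.72], [-146.38, 146.38]. Speed limits (degrees/s): [127.2, 127.2, 147.25, 180, 180, 180].

INTERFACE

Orientations are given as a 3x3 rotation matrix whose columns are the frame's x, y, z axes.
In Python, from workcell import ctrl, vision, job, finder gives the robot as it stands.
- The arm moves only by the tool apply_moves, never from a script. Its argument "plan" is a list of rows, each an object with "xyz": the shift along the world's x, y, z in units of 3 cm (1.0 is 3 cm), a list of three; "angular": the turn, a rotation vector about the world's x, y, z in units of 180 degrees (1.0 is 180 degrees), a list of three; "grip": the opening, from 0 (shut) to 1 (fully open). In form: [{"xyz": [x, y, z], "angular": [ax, ay, az], "grip": grip}, ...]. A call has 1 to 8 rows; each row shifts and turns the commanded pose from where the row before left it; what a row does not reach is not made up. A row lasts 1/12 s, in which the tool goes at most 41.7 mm and 7.16 degrees, less where a joint would pass 70% of its speed; a pose out of reach is approached as far as the arm can. A call with a number of a shift or a turn outside -1 to 1 is refused whole. A call with a gripper value outside its range is refused whole. The fingers move at their own pace and stop on an object; the grip force is fixed at half the most. Time passes only in rows, so rows that do not move let the fingers close. It gives the time, the measured TCP pose, the force and the opening at its end, in the units of the state.
- ctrl.read_state(): the state, without advancing time (a new reading comes with each control period).
- vision.grab_frame(name): name is "side" or "top" or "wrist"; returns the picture (480x640x3 uint8, red, green, blue); there is no depth.
- vision.camera_model(name): a dict with "fx", "fy", "cx", "cy" (pixels), "R" (3x3) and "t" (3): a world point X has camera coordinates R X + t. Camera axes: x right, y down, z forward; pixel columns grow to the right and rows downward; lengths in m; the calibration is good to about 2 mm. A picture is of the moment at which its call begins: read the wrist's pose just before it. camera_model takes no time and is no camera call; for the wrist camera it gives the pose at the moment of the call.
- job.job_done(): hands the job in, once; it reports no verdict.
Trained networks look in the newest picture that a camera, given by its name, has taken for a name from the list of things; names that differ only in an ending like _2 or _b are one class to them, and where a whole thing is asked for, a point or a joint stands for the part that bears it (a point fixed in the world has none). Each returns a list of dicts, best first, with "p" (0 to 1); they miss things now and then, are a little off and sometimes report something else, mostly with a low value. They report only what shows in the picture. A call takes as long as a camera call. They do not tell look-alikes from the thing itself.
- finder.recognise(thing, camera): "location" ([column, row] in pixels, amid what is visible of it).
- finder.landmark_of(thing, camera): "location" ([column, row] in pixels: a listed point, or the origin of a listed thing).
The state is a dict: "time": time; "joint_positions": joint angles; "qd": joint speeds; "tau": joint torques, N m; "eef_pos": TCP position; "ee_rot": TCP orientation; "force": force on the tool from outside, world axes, zero at the start; "moment": the same for the moment, N m; "grip_width": finger opening in m.
Only numpy, scipy, OpenCV 4.12 (cv2) and the standard library are available. Lean on these libraries where they do the work, as an engineer would, in place of code of your own. Each camera call takes 0.05 s, during which the arm holds its last target.

## Working session

There is one attempt and no reset: what is moved stays moved. The work goes in short steps, Python scripts to look and compute and a tool call to move; the robot and the scene stay as the last step left them, time stands still between calls to the robot, and variables do not carry over. Pictures are saved under pics/ and viewed, and the job is handed in when it is done.

Besides the shell and the picture viewer there is one more tool, called by a JSON object that holds its "method" and its "body". apply_moves: Moves the arm, as the interface text tells. Shifts and turns lie within -1 to 1; 1 stands for 3 cm of shift or 180 degrees of turn. Its arguments: {"type":"object","properties":{"plan":{"type":"array"}},"required":["plan"]}

```bash
mkdir -p pics; cat > h.py <<'E'
import numpy as np, cv2
from workcell import ctrl, vision, job, finder
def save(im,n): cv2.imwrite('pics/'+n,cv2.cvtColor(im,cv2.COLOR_RGB2BGR))
def ray(cam,uv,z):
    m=vision.camera_model(cam) if isinstance(cam,str) else cam
    R=np.array(m['R']);t=np.array(m['t']);c=-R.T@t
    d=R.T@np.array([(uv[0]-m['cx'])/m['fx'],(uv[1]-m['cy'])/m['fy'],1])
    return c+d*(z-c[2])/d[2]
E
python3 - <<'E'
from h import *
s=ctrl.read_state();print(s['time'],s['eef_pos'],s['force'],s['grip_width'],np.round(s['ee_rot'],3).tolist())
for n in ['top','side']: save(vision.grab_frame(n),n+'1.png')
for c in ['top','side']:
  for k in ['yellow','green','blue','red']:
    for r in finder.landmark_of(k+'_top',c)[:4]:
        print(c,k,np.round(r['location'],1),round(r['p'],2),np.round(ray(c,r['location'],.04),4))
E
```

```text
0.0 [ 0.1570984  -0.52684204  0.23071148] [0.37937642 0.55310271 0.67031417] 0.08513225126764398 [[0.958, 0.286, -0.0], [0.286, -0.958, 0.001], [0.0, -0.001, -1.0]]
top yellow [253.1 174.1] 0.76 [0.7132 0.1452 0.04  ]
top yellow [182.  290.2] 0.56 [0.4461 0.2928 0.04  ]
top yellow [233.6 290.9] 0.52 [0.4472 0.1787 0.04  ]
top green [378.4 219.9] 0.71 [ 0.615  -0.1419  0.04  ]
top green [235.4 289.4] 0.6 [0.4506 0.1748 0.04  ]
top blue [277.8 219.9] 0.65 [0.6092 0.0857 0.04  ]
top blue [347.7 297.6] 0.37 [ 0.4382 -0.0752  0.04  ]
top red [348.7 297.3] 0.66 [ 0.439  -0.0774  0.04  ]
top red [281.3 219.4] 0.62 [0.6105 0.0778 0.04  ]
top red [343.7 296.5] 0.59 [ 0.4405 -0.0662  0.04  ]
side yellow [211.4 261. ] 0.72 [0.7165 0.1526 0.04  ]
side yellow [328.3 308.6] 0.7 [0.4495 0.1786 0.04  ]
side yellow [296.4 348.3] 0.61 [0.4513 0.2867 0.04  ]
side green [392.7 222.8] 0.72 [ 0.4529 -0.1814  0.04  ]
side green [321.1 211.2] 0.55 [ 0.6271 -0.1551  0.04  ]
side blue [278.5 255.7] 0.55 [0.6113 0.0724 0.04  ]
```

View pics/top1.png

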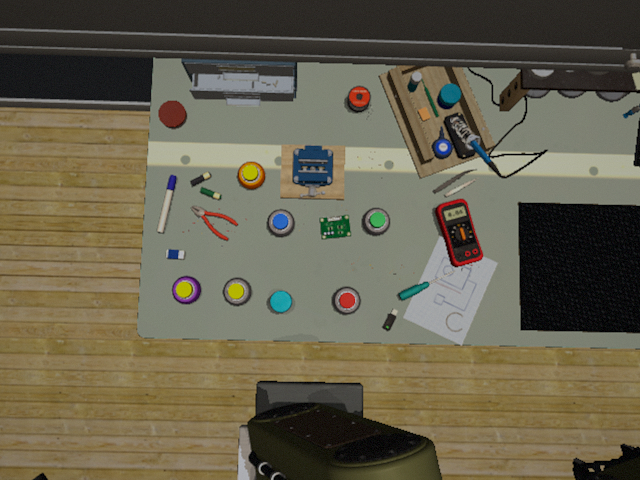

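View pics/side1.png

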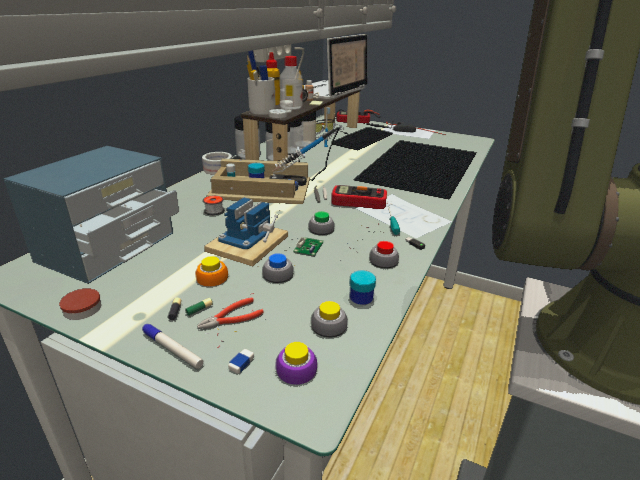

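The top view shows three yellow keys. The one at (251,175) has an orange box, (186,290) a purple box and (237,291) a grey box. The grey one at (237,291) is meant; in the side view it is at (329,310). Green is at (376,221), blue at (281,222) and red at (347,299). I'll check crops and refine the positions by colour.

```bash
python3 - <<'E'
from h import *
t=vision.grab_frame('top');s=vision.grab_frame('side')
m={c:vision.camera_model(c) for c in('top','side')}
px={'yellow':((237,290),(329,309)),'green':((376,220),(321,216)),'blue':((281,221),(278,261)),'red':((347,299),(384,247))}
hue={'yellow':(22,38),'green':(50,85),'blue':(100,125),'red':None}
P={c:np.array([[m[c]['fx'],0,m[c]['cx']],[0,m[c]['fy'],m[c]['cy']],[0,0,1]])@np.c_[m[c]['R'],m[c]['t']] for c in m}
rows=[]
for k,(a,b) in px.items():
    out=[]
    for im,c,w in((t,'top',a),(s,'side',b)):
        h=cv2.cvtColor(im,cv2.COLOR_RGB2HSV).astype(int)
        M=(h[...,1]>110)&(h[...,2]>60)
        M&=((h[...,0]<10)|(h[...,0]>170)) if hue[k] is None else (h[...,0]>=hue[k][0])&(h[...,0]<=hue[k][1])
        box=np.zeros_like(M);box[w[1]-22:w[1]+23,w[0]-22:w[0]+23]=1
        n,l,st,ce=cv2.connectedComponentsWithStats((M&box).astype(np.uint8))
        i=min(range(1,n),key=lambda i:np.hypot(*(ce[i]-w))-st[i][4]*.1)
        out.append(ce[i]);print(k,c,ce[i].round(1),st[i])
    X=cv2.triangulatePoints(P['top'],P['side'],np.array(out[0]).reshape(2,1),np.array(out[1]).reshape(2,1));X=(X[:3]/X[3]).ravel()
    print(k,'tri',X.round(4),'top@.04',ray(m['top'],out[0],.04).round(4),'side@.036',ray(m['side'],out[1],.036).round(4))
    cr=[cv2.resize(im[w[1]-28:w[1]+28,w[0]-28:w[0]+28],(196,196),interpolation=cv2.INTER_CUBIC) for im,w in((t,a),(s,b))]
    rows.append(np.vstack(cr))
save(np.hstack(rows),'crops.png')
for c in m: print(c,(-np.array(m[c]['R']).T@m[c]['t']).round(3))
E
```

```text
yellow top [235.5 290.9] [228 284  16  15 200]
yellow side [329.4 310. ] [319 301  21  19 331]
yellow tri [0.4479 0.1752 0.0351] top@.04 [0.4472 0.1744 0.04  ] side@.036 [0.4483 0.1765 0.036 ]
green top [377.2 219.4] [370 212  15  16 179]
green side [321.4 216.4] [315 211  14  11 130]
green tri [ 0.6175 -0.1396  0.0347] top@.04 [ 0.6162 -0.1392  0.04  ] side@.036 [ 0.6172 -0.137   0.036 ]
blue top [280.1 221. ] [273 214  15  15 186]
blue side [277.3 260.4] [269 254  18  14 210]
blue tri [0.6081 0.0809 0.0343] top@.04 [0.6068 0.0804 0.04  ] side@.036 [0.6076 0.0834 0.036 ]
red top [346.8 300.1] [339 293  16  15 192]
red side [384.8 247.1] [377 241  17  13 187]
red tri [ 0.4335 -0.0733  0.0352] top@.04 [ 0.4328 -0.0732  0.04  ] side@.036 [ 0.4343 -0.0717  0.036 ]
top [0.408 0.014 1.327]
side [0.212 0.717 0.507]
```

View pics/crops.png

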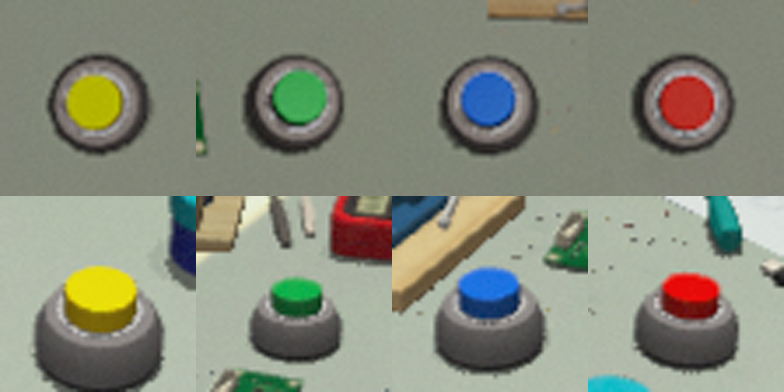

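The crops confirm that the four target boxes are grey. The triangulated points sit at the cap body height (about 35 mm, so plausible) and within reach. I'll shut the gripper and move over yellow.

{"method": "apply_moves", "body": {"plan": [{"xyz":[0.39,0.95,0],"angular":[0,0,0],"grip":0},{"xyz":[0.39,0.95,0],"angular":[0,0,0],"grip":0},{"xyz":[0.39,0.95,0],"angular":[0,0,0],"grip":0},{"xyz":[0.39,0.95,0],"angular":[0,0,0],"grip":0},{"xyz":[0.39,0.95,0],"angular":[0,0,0],"grip":0},{"xyz":[0.39,0.95,0],"angular":[0,0,0],"grip":0},{"xyz":[0.39,0.95,0],"angular":[0,0,0],"grip":0},{"xyz":[0.39,0.95,0],"angular":[0,0,0],"grip":0}]}}

```text
time: 1.27
eef_pos: [0.251, -0.2977, 0.2314]
ee_rot: [[0.958, 0.285, 0.0], [0.285, -0.958, -0.0], [0.0, 0.0, -1.0]]
force: [0.6, -0.4, 0.6]
grip_width: 0.0003
```

{"method": "apply_moves", "body": {"plan": [{"xyz":[0.39,0.95,0],"angular":[0,0,0],"grip":0},{"xyz":[0.39,0.95,0],"angular":[0,0,0],"grip":0},{"xyz":[0.39,0.95,0],"angular":[0,0,0],"grip":0},{"xyz":[0.39,0.95,0],"angular":[0,0,0],"grip":0},{"xyz":[0.39,0.95,0],"angular":[0,0,0],"grip":0},{"xyz":[0.39,0.95,0],"angular":[0,0,0],"grip":0},{"xyz":[0.39,0.95,0],"angular":[0,0,0],"grip":0},{"xyz":[0.39,0.95,0],"angular":[0,0,0],"grip":0}]}}

```text
time: 1.93
eef_pos: [0.3446, -0.0695, 0.2316]
ee_rot: [[0.958, 0.286, 0.001], [0.286, -0.958, -0.0], [0.001, 0.001, -1.0]]
force: [0.3, -0.9, 0.1]
grip_width: -0.0005
```

{"method": "apply_moves", "body": {"plan": [{"xyz":[0.42,1.0,0],"angular":[0,0,0],"grip":0},{"xyz":[0.42,1.0,0],"angular":[0,0,0],"grip":0},{"xyz":[0.42,1.0,0],"angular":[0,0,0],"grip":0},{"xyz":[0.42,1.0,0],"angular":[0,0,0],"grip":0},{"xyz":[0.42,1.0,0],"angular":[0,0,0],"grip":0},{"xyz":[0.42,1.0,0],"angular":[0,0,0],"grip":0},{"xyz":[0.42,1.0,0],"angular":[0,0,0],"grip":0},{"xyz":[0.42,1.0,0],"angular":[0,0,0],"grip":0}]}}

```text
time: 2.6
eef_pos: [0.4455, 0.1707, 0.2313]
ee_rot: [[0.958, 0.286, 0.0], [0.286, -0.958, 0.0], [0.0, 0.0, -1.0]]
force: [-0.3, -1.5, 0.0]
grip_width: 0.0005
```

{"method": "apply_moves", "body": {"plan": [{"xyz":[0.06,0.15,-1.0],"angular":[0,0,0],"grip":0},{"xyz":[0,0,-1.0],"angular":[0,0,0],"grip":0},{"xyz":[0,0,-1.0],"angular":[0,0,0],"grip":0},{"xyz":[0,0,-1.0],"angular":[0,0,0],"grip":0},{"xyz":[0,0,-0.8],"angular":[0,0,0],"grip":0},{"xyz":[0,0,-0.5],"angular":[0,0,0],"grip":0},{"xyz":[0,0,0],"angular":[0,0,0],"grip":0},{"xyz":[0,0,0],"angular":[0,0,0],"grip":0}]}}

```text
time: 3.27
eef_pos: [0.4469, 0.1734, 0.0723]
ee_rot: [[0.958, 0.286, -0.001], [0.286, -0.958, -0.0], [-0.001, 0.0, -1.0]]
force: [0.2, 0.1, 0.9]
grip_width: 0.0002
```

```bash
python3 - <<'E'
from h import *
print(ctrl.read_state()['eef_pos'],ctrl.read_state()['force'])
s=vision.grab_frame('side');w=vision.grab_frame('wrist')
save(np.hstack([cv2.resize(s[200:400,220:440],(440,400)),cv2.resize(w,(360,400))]),'y1.png')
E
```

```text
[0.44690656 0.17340919 0.07231053] [0.16918774 0.13862628 0.86191293]
```

View pics/y1.png

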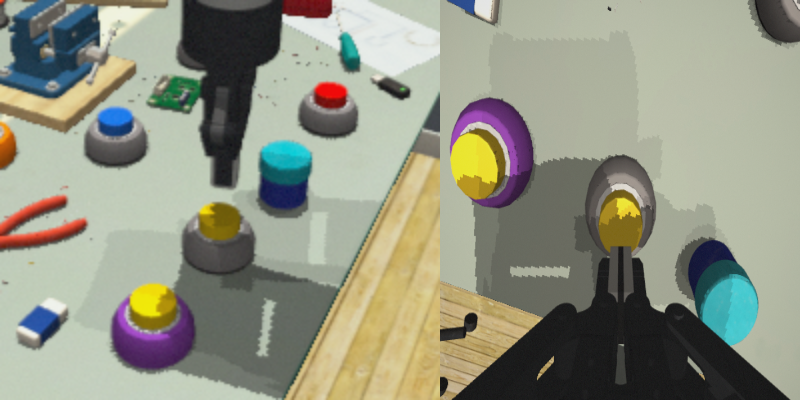

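The side view shows the shut tip directly over the grey-boxed yellow cap, with the tub clear. I'll press slowly.

{"method": "apply_moves", "body": {"plan": [{"xyz":[0,0.02,-0.5],"angular":[0,0,0],"grip":0},{"xyz":[0,0,-0.4],"angular":[0,0,0],"grip":0},{"xyz":[0,0,-0.1],"angular":[0,0,0],"grip":0},{"xyz":[0,0,-0.07],"angular":[0,0,0],"grip":0},{"xyz":[0,0,-0.07],"angular":[0,0,0],"grip":0},{"xyz":[0,0,-0.07],"angular":[0,0,0],"grip":0},{"xyz":[0,0,-0.03],"angular":[0,0,0],"grip":0},{"xyz":[0,0,0],"angular":[0,0,0],"grip":0}]}}

```text
time: 4.03
eef_pos: [0.4474, 0.1742, 0.0355]
ee_rot: [[0.958, 0.286, 0.001], [0.286, -0.958, 0.0], [0.001, -0.0, -1.0]]
force: [0.4, 0.1, 1.8]
grip_width: 0.0001
```

{"method": "apply_moves", "body": {"plan": [{"xyz":[0,0,-0.07],"angular":[0,0,0],"grip":0},{"xyz":[0,0,-0.05],"angular":[0,0,0],"grip":0},{"xyz":[0,0,0],"angular":[0,0,0],"grip":0}]}}

```text
time: 4.28
eef_pos: [0.4471, 0.1741, 0.0314]
ee_rot: [[0.958, 0.286, 0.0], [0.286, -0.958, 0.0], [0.0, -0.0, -1.0]]
force: [0.8, 0.8, 1.1]
grip_width: 0.0001
```

{"method": "apply_moves", "body": {"plan": [{"xyz":[0,0,-0.05],"angular":[0,0,0],"grip":0},{"xyz":[0,0,0],"angular":[0,0,0],"grip":0}]}}

```text
time: 4.45
eef_pos: [0.4471, 0.1741, 0.03]
ee_rot: [[0.958, 0.286, 0.0], [0.286, -0.958, 0.0], [0.0, -0.0, -1.0]]
force: [0.2, -0.4, 5.8]
grip_width: 0.0002
```

{"method": "apply_moves", "body": {"plan": [{"xyz":[0,0,0],"angular":[0,0,0],"grip":0}]}}

```text
time: 4.53
eef_pos: [0.4471, 0.1741, 0.0301]
ee_rot: [[0.958, 0.286, 0.0], [0.286, -0.958, 0.0], [0.0, 0.0, -1.0]]
force: [0.4, 0.5, 5.7]
grip_width: -0.0
```

The force steps from about 2 N to 5.7 N at z = 0.030. That means the cap spring is working and the key is at its end. I'll lift and go to green.

{"method": "apply_moves", "body": {"plan": [{"xyz":[0,0,-0.02],"angular":[0,0,0],"grip":0},{"xyz":[0,0,0],"angular":[0,0,0],"grip":0},{"xyz":[0,0,0.3],"angular":[0,0,0],"grip":0},{"xyz":[0,0,0.8],"angular":[0,0,0],"grip":0},{"xyz":[0,0,1.0],"angular":[0,0,0],"grip":0},{"xyz":[0,0,0.9],"angular":[0,0,0],"grip":0},{"xyz":[0.5,-0.95,0],"angular":[0,0,0],"grip":0},{"xyz":[0.5,-0.95,0],"angular":[0,0,0],"grip":0}]}}

```text
time: 5.2
eef_pos: [0.4774, 0.1172, 0.1215]
ee_rot: [[0.957, 0.289, 0.003], [0.289, -0.957, 0.001], [0.003, 0.0, -1.0]]
force: [0.5, 0.1, -0.3]
grip_width: -0.0
```

```bash
python3 - <<'E'
from h import *
s=vision.grab_frame('side')
save(cv2.resize(s[200:400,220:440],(660,600),interpolation=cv2.INTER_CUBIC),'y2.png')
E
```

```text
(no output)
```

View pics/y2.png

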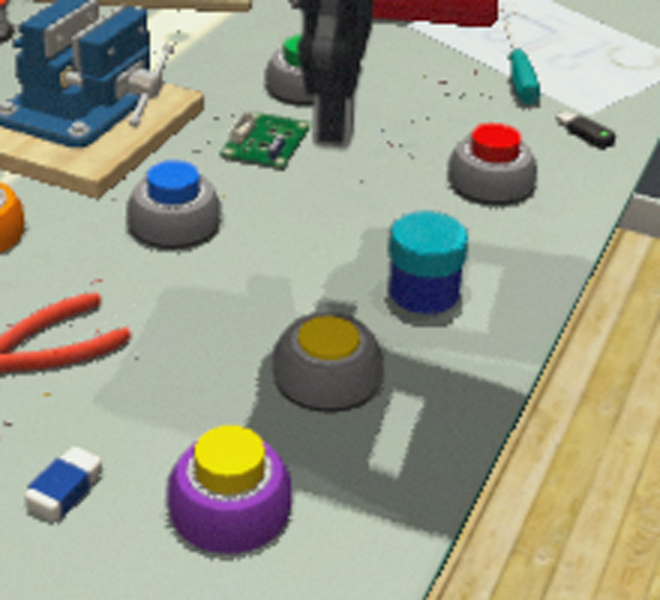

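Yellow is clearly down, at crop (329,338), and its box has not moved. Next is green.

{"method": "apply_moves", "body": {"plan": [{"xyz":[0.51,-0.95,0],"angular":[0,0,0],"grip":0},{"xyz":[0.51,-0.95,0],"angular":[0,0,0],"grip":0},{"xyz":[0.51,-0.95,0],"angular":[0,0,0],"grip":0},{"xyz":[0.51,-0.95,0],"angular":[0,0,0],"grip":0},{"xyz":[0.51,-0.95,0],"angular":[0,0,0],"grip":0},{"xyz":[0.51,-0.95,0],"angular":[0,0,0],"grip":0},{"xyz":[0.51,-0.95,0],"angular":[0,0,0],"grip":0},{"xyz":[0.51,-0.95,0],"angular":[0,0,0],"grip":0}]}}

```text
time: 5.92
eef_pos: [0.5995, -0.1124, 0.1196]
ee_rot: [[0.958, 0.286, -0.001], [0.286, -0.958, 0.0], [-0.001, -0.001, -1.0]]
force: [0.1, 0.1, 0.2]
grip_width: -0.0
```

{"method": "apply_moves", "body": {"plan": [{"xyz":[0.51,-0.9,0],"angular":[0,0,0],"grip":0},{"xyz":[0,0,-0.8],"angular":[0,0,0],"grip":0},{"xyz":[0,0,-0.8],"angular":[0,0,0],"grip":0},{"xyz":[0,0,0],"angular":[0,0,0],"grip":0},{"xyz":[0,0,0],"angular":[0,0,0],"grip":0}]}}

```text
time: 6.33
eef_pos: [0.6139, -0.1377, 0.0709]
ee_rot: [[0.958, 0.286, -0.003], [0.286, -0.958, 0.001], [-0.002, -0.002, -1.0]]
force: [-0.1, -0.3, 1.4]
grip_width: 0.0002
```

```bash
python3 - <<'E'
from h import *
s=vision.grab_frame('side');w=vision.grab_frame('wrist')
save(np.hstack([cv2.resize(s[150:350,220:440],(440,400)),cv2.resize(w,(360,400))]),'g1.png')
E
```

```text
(no output)
```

View pics/g1.png

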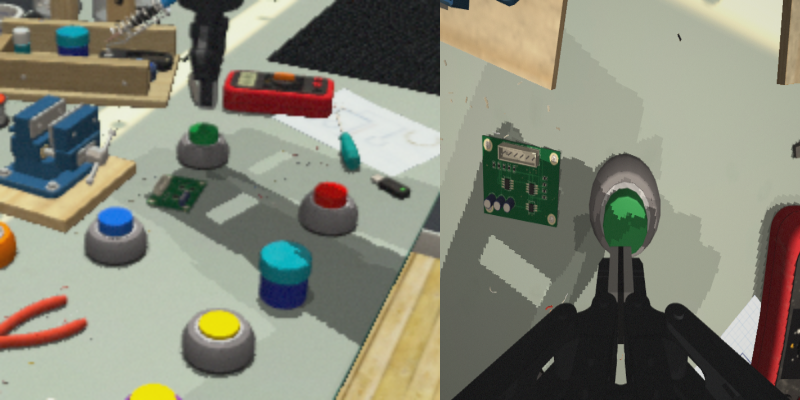

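The side view puts the tip over the grey-boxed green key, with the multimeter and board clear. Pressing.

{"method": "apply_moves", "body": {"plan": [{"xyz":[0.07,-0.03,-0.5],"angular":[0,0,0],"grip":0},{"xyz":[0,0,-0.4],"angular":[0,0,0],"grip":0},{"xyz":[0,0,-0.1],"angular":[0,0,0],"grip":0},{"xyz":[0,0,-0.07],"angular":[0,0,0],"grip":0},{"xyz":[0,0,-0.07],"angular":[0,0,0],"grip":0},{"xyz":[0,0,-0.07],"angular":[0,0,0],"grip":0},{"xyz":[0,0,-0.06],"angular":[0,0,0],"grip":0},{"xyz":[0,0,0],"angular":[0,0,0],"grip":0}]}}

```text
time: 7.1
eef_pos: [0.6168, -0.1388, 0.0332]
ee_rot: [[0.958, 0.286, 0.0], [0.286, -0.958, 0.0], [0.0, 0.0, -1.0]]
force: [-0.4, 0.3, 0.5]
grip_width: -0.0001
```

{"method": "apply_moves", "body": {"plan": [{"xyz":[0,0,-0.04],"angular":[0,0,0],"grip":0},{"xyz":[0,0,0],"angular":[0,0,0],"grip":0},{"xyz":[0,0,0],"angular":[0,0,0],"grip":0}]}}

```text
time: 7.35
eef_pos: [0.6169, -0.1389, 0.0321]
ee_rot: [[0.958, 0.286, 0.0], [0.286, -0.958, -0.0], [0.0, 0.0, -1.0]]
force: [0.8, 0.3, -0.6]
grip_width: 0.0001
```

{"method": "apply_moves", "body": {"plan": [{"xyz":[0,0,-0.05],"angular":[0,0,0],"grip":0},{"xyz":[0,0,-0.02],"angular":[0,0,0],"grip":0},{"xyz":[0,0,0],"angular":[0,0,0],"grip":0}]}}

```text
time: 7.6
eef_pos: [0.6169, -0.1389, 0.0302]
ee_rot: [[0.958, 0.286, 0.0], [0.286, -0.958, -0.0], [0.0, 0.0, -1.0]]
force: [-1.9, 0.3, 6.1]
grip_width: 0.0001
```

{"method": "apply_moves", "body": {"plan": [{"xyz":[0,0,0],"angular":[0,0,0],"grip":0}]}}

```text
time: 7.68
eef_pos: [0.6169, -0.1389, 0.0303]
ee_rot: [[0.958, 0.286, 0.0], [0.286, -0.958, -0.0], [0.0, 0.0, -1.0]]
force: [-1.0, 0.8, 5.1]
grip_width: -0.0001
```

Force is 5–6 N at z = 0.030, so green is at its end. I'll nudge it slightly further, lift and go to blue.

{"method": "apply_moves", "body": {"plan": [{"xyz":[0,0,-0.02],"angular":[0,0,0],"grip":0},{"xyz":[0,0,0],"angular":[0,0,0],"grip":0},{"xyz":[0,0,0.3],"angular":[0,0,0],"grip":0},{"xyz":[0,0,0.8],"angular":[0,0,0],"grip":0},{"xyz":[0,0,1.0],"angular":[0,0,0],"grip":0},{"xyz":[0,0,0.9],"angular":[0,0,0],"grip":0}]}}

```text
time: 8.18
eef_pos: [0.6166, -0.1388, 0.1209]
ee_rot: [[0.958, 0.286, -0.0], [0.286, -0.958, 0.0], [-0.0, -0.0, -1.0]]
force: [0.6, -0.0, 0.4]
grip_width: -0.0002
```

{"method": "apply_moves", "body": {"plan": [{"xyz":[-0.04,0.92,0],"angular":[0,0,0],"grip":0},{"xyz":[-0.04,0.92,0],"angular":[0,0,0],"grip":0},{"xyz":[-0.04,0.92,0],"angular":[0,0,0],"grip":0},{"xyz":[-0.04,0.92,0],"angular":[0,0,0],"grip":0},{"xyz":[-0.04,0.92,0],"angular":[0,0,0],"grip":0},{"xyz":[-0.04,0.92,0],"angular":[0,0,0],"grip":0},{"xyz":[-0.04,0.92,0],"angular":[0,0,0],"grip":0},{"xyz":[-0.04,0.92,0],"angular":[0,0,0],"grip":0}]}}

```text
time: 8.85
eef_pos: [0.6069, 0.0832, 0.1198]
ee_rot: [[0.958, 0.286, 0.0], [0.286, -0.958, -0.0], [0.0, 0.0, -1.0]]
force: [-0.1, -0.8, 0.2]
grip_width: 0.0001
```

{"method": "apply_moves", "body": {"plan": [{"xyz":[0,0,-0.8],"angular":[0,0,0],"grip":0},{"xyz":[0,0,-0.8],"angular":[0,0,0],"grip":0},{"xyz":[0,0,0],"angular":[0,0,0],"grip":0},{"xyz":[0,0,0],"angular":[0,0,0],"grip":0}]}}

```text
time: 9.18
eef_pos: [0.6067, 0.0819, 0.0711]
ee_rot: [[0.958, 0.286, -0.002], [0.286, -0.958, -0.0], [-0.002, -0.0, -1.0]]
force: [0.1, 0.0, 1.1]
grip_width: 0.0001
```

```bash
python3 - <<'E'
from h import *
s=vision.grab_frame('side');w=vision.grab_frame('wrist')
save(np.hstack([cv2.resize(s[150:350,220:440],(440,400)),cv2.resize(w,(360,400))]),'b1.png')
E
```

```text
(no output)
```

View pics/b1.png

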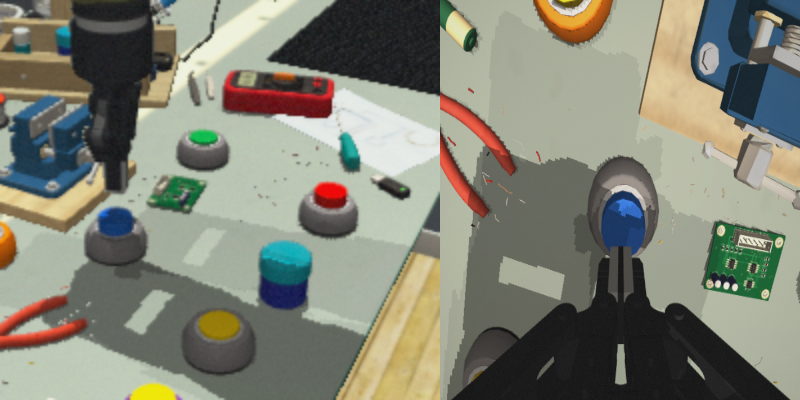

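The side view shows green down at crop (204,137) and the tip centred over blue, clear of the vise. Pressing blue.

{"method": "apply_moves", "body": {"plan": [{"xyz":[0,0,-0.5],"angular":[0,0,0],"grip":0},{"xyz":[0,0,-0.4],"angular":[0,0,0],"grip":0},{"xyz":[0,0,-0.1],"angular":[0,0,0],"grip":0},{"xyz":[0,0,-0.07],"angular":[0,0,0],"grip":0},{"xyz":[0,0,-0.07],"angular":[0,0,0],"grip":0},{"xyz":[0,0,-0.07],"angular":[0,0,0],"grip":0},{"xyz":[0,0,-0.06],"angular":[0,0,0],"grip":0},{"xyz":[0,0,-0.04],"angular":[0,0,0],"grip":0}]}}

```text
time: 9.95
eef_pos: [0.6074, 0.0819, 0.0324]
ee_rot: [[0.958, 0.286, 0.001], [0.286, -0.958, -0.0], [0.001, 0.0, -1.0]]
force: [-0.9, -0.8, 2.1]
grip_width: -0.0004
```

{"method": "apply_moves", "body": {"plan": [{"xyz":[0,0,-0.05],"angular":[0,0,0],"grip":0},{"xyz":[0,0,-0.02],"angular":[0,0,0],"grip":0},{"xyz":[0,0,0],"angular":[0,0,0],"grip":0}]}}

```text
time: 10.2
eef_pos: [0.6074, 0.0819, 0.0302]
ee_rot: [[0.958, 0.286, 0.001], [0.286, -0.958, -0.0], [0.001, 0.0, -1.0]]
force: [-2.0, -1.3, 4.8]
grip_width: -0.0
```

{"method": "apply_moves", "body": {"plan": [{"xyz":[0,0,0],"angular":[0,0,0],"grip":0}]}}

```text
time: 10.28
eef_pos: [0.6074, 0.0819, 0.0304]
ee_rot: [[0.958, 0.286, 0.001], [0.286, -0.958, -0.0], [0.001, 0.0, -1.0]]
force: [-0.6, -1.2, 5.1]
grip_width: 0.0004
```

{"method": "apply_moves", "body": {"plan": [{"xyz":[0,0,-0.03],"angular":[0,0,0],"grip":0},{"xyz":[0,0,0],"angular":[0,0,0],"grip":0},{"xyz":[0,0,0.3],"angular":[0,0,0],"grip":0},{"xyz":[0,0,0.8],"angular":[0,0,0],"grip":0},{"xyz":[0,0,1.0],"angular":[0,0,0],"grip":0},{"xyz":[0,0,1.0],"angular":[0,0,0],"grip":0},{"xyz":[0,0,1.0],"angular":[0,0,0],"grip":0},{"xyz":[-1,-0.4,0.5],"angular":[0,0,0],"grip":0}]}}

```text
time: 10.95
eef_pos: [0.5802, 0.0711, 0.1713]
ee_rot: [[0.958, 0.287, 0.006], [0.287, -0.958, 0.001], [0.006, 0.001, -1.0]]
force: [-0.1, -0.2, 0.8]
grip_width: 0.0001
```

{"method": "apply_moves", "body": {"plan": [{"xyz":[-0.8,-0.6,0],"angular":[0,0,0],"grip":0},{"xyz":[-0.8,-0.6,0],"angular":[0,0,0],"grip":0},{"xyz":[-0.8,-0.6,0],"angular":[0,0,0],"grip":0},{"xyz":[-0.8,-0.6,0],"angular":[0,0,0],"grip":0},{"xyz":[0,0,0],"angular":[0,0,0],"grip":0},{"xyz":[0,0,0],"angular":[0,0,0],"grip":0}]}}

```text
time: 11.45
eef_pos: [0.4808, -0.0025, 0.1678]
ee_rot: [[0.959, 0.284, 0.001], [0.284, -0.959, 0.0], [0.001, 0.0, -1.0]]
force: [0.3, -0.5, 0.1]
grip_width: -0.0
```

```bash
python3 - <<'E'
from h import *
s=vision.grab_frame('side');t=vision.grab_frame('top')
save(np.hstack([cv2.resize(s[180:380,220:420],(400,400)),cv2.resize(t[150:350,150:350],(400,400))]),'e1.png')
E
```

```text
(no output)
```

View pics/e1.png

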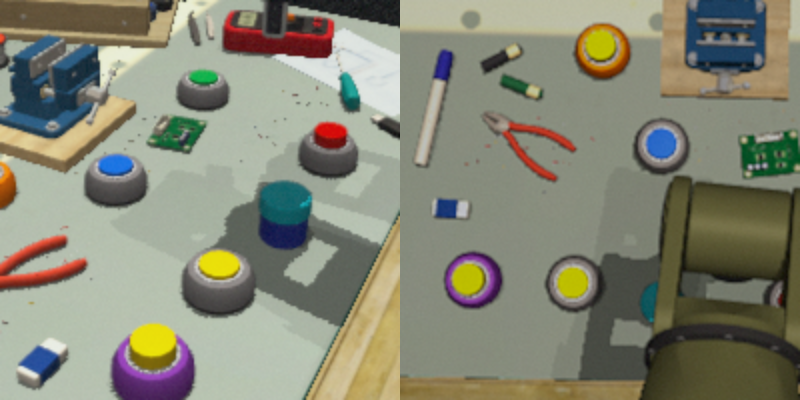

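In the side view yellow (219,264), green (204,76) and blue (115,165) all sit low in their boxes. Red (329,134) is up, nothing has shifted, and the arm is clear of everything. Handing in.

```bash
python3 -c "
from h import *
print(job.job_done())"
```

```text
the job is handed in; nothing more can be done
None
```

I pressed the yellow key in the grey box, then green, then blue, using the shut gripper straight down, and handed the job in at about 11.6 s.

- **Forces:** on each key the force rose from about 1–2 N while it slid to 5–6 N at about 30 mm height, where the cap spring takes over at the end stop. I then went another 0.6–0.9 mm before lifting.
- **Final pictures:** the side view shows all three keys low in their boxes and red up. Nothing appears to have moved, though I judged that by eye rather than measuring it. The arm is well clear of everything.
- **Failed checks:** none. The one odd reading was on green, where the force was close to zero while the key was still sliding. That was sensor noise, and the end contact and the picture both confirmed green was down.

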